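# Click the extractor dial to medium

## Robot

A 6-joint arm with a two-finger parallel gripper is mounted at the origin on a cart in front of the work surface, level with it; the furniture and walls round the work are solid. World frame = base frame: x ahead of the robot, y to its left, z up, the work surface at z = 0. Lengths are in m, angles in rad, forces in N, time in s.
With the tool pointing down it reaches from about 0.325 to 0.9 m from the base axis. Payload 6.1 kg.
Tool frame: the origin (TCP) lies at the very end of the fingers, on their centre line; the grasp point (between the pads) lies 19 mm behind it; z points along the fingers, y is the line along which they close (so a half turn about z gives the same grasp; the last joint's range is limited). The gripper opens to 85 mm and grips with 20 to 120 N. Pads are 22 mm wide; open, the fingers measure 114 mm over their backs; the gripper's body (76 mm by 85 mm) begins 54 mm behind the grasp point. The pads swing forward as they close: fully open they stand 13 mm farther back than shut.
Start: joints at [-1.372, 0.22, 1.526, -0, 1.395, -0.126], TCP at [0.199, -0.592, 0.231] pointing down, gripper open.
Joint ranges: [-2.98, 2.98], [-0.91, 2.08], [0.09, 2.57], [-1.24, 4.39], [0.2, 2.65], [-2.68, 2.68]. Speed limits (rad/s): [2.57, 2.57, 3.01, 3.14, 3.14, 3.14].

## Interface

Orientations are given as [roll, pitch, yaw] about the fixed x, y, z axes, in that order (R = Rz(yaw) Ry(pitch) Rx(roll)).
In Python, from station import monitor, capture, camera_info, ticket gives the robot as it stands. The module is installed in compiled form; this text tells all that it offers.
- The arm moves only by the tool step_arm, never from a script. Its argument "deltas" is text: rows parted by semicolons, each of 7 numbers parted by spaces: the shift along the tool's x, y, z each as a share of 0.5 m, from -1 to 1, then the turn, a rotation vector about the tool's x, y, z each as a share of 30 degrees, from -1 to 1, then the opening, from 0 (shut) to 1 (fully open). In form: dx dy dz wx wy wz hand; .... A call has 1 to 20 rows; each row shifts and turns the commanded pose from where the row before left it, along the tool's axes as they then stand; what a row does not reach is not made up. A row lasts 1/8 s, in which the tool goes at most 62.5 mm and 10.7 degrees, less where a joint would pass 70% of its speed; a pose out of reach is approached as far as the arm can. A call with a number of a shift or a turn outside -1 to 1 is refused whole. A call with a gripper value outside its range is refused whole. The fingers move at their own pace and stop on an object; "grip_force" is the grip in N (left out, the last holds). Time passes only in rows, so rows that do not move let the fingers close. It gives the time, the measured TCP pose, the force, the opening and the grip force at its end, in the units of the state.
- monitor.get_obs(): the state, without advancing time (a new reading comes with each control period).
- capture(name): name is "scene" or "top" or "wrist"; returns the picture (420x560x3 uint8, blue, green, red); there is no depth.
- camera_info(name): a dict with "mtx" (3x3 intrinsics, pixels), "k1" (the pictures are not rectified: a ray, as slopes to the right and down, at radius r is drawn at 1 + k1 r^2 times it, then the intrinsics apply), "extrinsics" (4x4, takes a point from camera to world coordinates); the wrist camera has in their place "mount" (4x4, takes a point from camera to tool coordinates, whose origin is the TCP and whose axes are the flange's). Camera axes: x right, y up, looking along -z (the intrinsics and any distortion apply to the point x, -y, -z); pixel columns grow to the right and rows downward; lengths in m; the calibration is good to about 2 mm. A picture is of the moment at which its call begins: read the wrist's pose just before it. camera_info takes no time and is no camera call.
- ticket.close_job(): hands the job in; it is judged then, once.
The state is a dict: "t": time; "joint_pos": joint angles; "qd": joint speeds; "joint_efforts": joint torques, N m; "tool_pos": TCP position; "tcp_rot": TCP orientation; "wrist_force": force on the tool from outside, world axes, zero at the start; "ft_torque": the same for the moment, N m; "width": finger opening in m; "finger_force": force on a finger pad.
Only numpy, scipy, OpenCV 4.12 (cv2) and the standard library are available. Lean on these libraries where they do the work, as an engineer would, in place of code of your own. Each camera call takes 0.05 s, during which the arm holds its last target. There are 200 camera calls.

## Task

Set the dust extractor to medium before sanding: with a fingertip on the knurled rim, gently roll the thumb wheel of the grey desk control click by click (white = off, green = low, yellow = medium, red = high) until it has clicked into yellow, never letting it click on to red. Do not lift, tip or shove the control, and leave the heel, the thread spool and the sanding block nearby where they are. Finish with the hand clear.

Things in the scene. Friction and masses are not known exactly. Their poses are not given: they have to be found in the camera images.
- fan_unit: Grey cast desk control with black top plate, 150 x 106 mm, 85 mm high, 3.3 kg, loose on rubber feet. Origin: centre of its underside; x: rolling direction of the wheel, from the aluminium front plate (robot's side) to the back; y along the wheel's level axle; z up. A black knurled thumb wheel stands 22 mm out of a slot in the top, directly over the origin.
- wheel_top (a point): Highest point of the thumb wheel's rim (unpressed), mid width, 107 mm above the bench, over the control's origin, axes as the control's. The setting is the coloured bar across the rim lying here, between two white pointer lines on the guard cheeks. The cheeks (60 mm long, 18 to 25 mm either side of the wheel's middle) end 10 mm below this point.
- wheel_axle (a point): Centre of the thumb wheel's unpressed axle, 62 mm above the bench. Wheel 90 mm in diameter, 26 mm wide; it turns about the control's y. The axle is sprung: a press on the rim from above sinks the wheel up to 6 mm, from 4 N at first to 10 N at the bottom. Pressed 4 mm down, a fingertip stroking 35 mm across the top turns it one click without slipping.
- dial (a joint): Wheel angle, rad: 0 white on top, 0.785 green, 1.571 yellow, 2.356 red; stops just beyond white and red. Grows as the rim's top moves along the control's +x (away from the robot). Starts at rest on white or green. A click is 45 degrees, 35 mm of rim travel: it resists up to halfway (about 1 N at the rim), then snaps on; let go, it settles in the nearest detent.
- heel: Loose shoe heel, black rubber on brown leather layers, 62 x 66 x 24 mm, lying near the front edge of the bench; origin at the centre of its underside. To be left alone.
- spool: Loose spool of brown thread with wooden ends, 44 mm in diameter, 60 mm tall, standing right of the control; origin at the centre of its underside. To be left alone.
- sander: Loose wooden sanding block with a green top patch, 58 x 95 x 33 mm, lying on the robot's side of the control, to the right; origin at the centre of its underside. To be left alone.

How it is judged:
At the end, for the whole second after the job is handed in: The wheel rests in the yellow detent (1.45 to 1.69 rad, turning slower than 0.1 rad/s); the control stands flat and within 20 mm of where it was, and so are the heel, the spool (upright) and the sanding block (value of joint dial between 1.45 and 1.69 rad and velocity of joint dial between -0.1 and 0.1 rad/s and distance of each of fan_unit, heel, spool, sander from where it was at the start of the episode below 0.02 m and angle between fan_unit's own z axis and vertical below 0.05 rad and angle between spool's own z axis and vertical below 0.2 rad); the robot touches nothing.
It fails at once if the wheel goes past halfway from yellow to red (over 1.96 rad) (value of joint dial above 1.96 rad).
It fails at once if the wheel or its control is pressed with more than 25 N (contact force between any of the fingers, the arm and fan_unit above 25 N).
It fails at once if the control is lifted, tipped or shoved by more than 20 mm (height (world z) of fan_unit above 0.008 m or angle between fan_unit's own z axis and vertical above 0.08 rad or distance of fan_unit from where it was at the start of the episode above 0.02 m).
It fails at once if the heel, the spool or the sanding block is lifted or moved by more than 20 mm (distance of any of heel, spool, sander from where it was at the start of the episode above 0.02 m).
It also fails if it takes over 48 s, if anything falls off the work surface, if the arm or the gripper's body presses on something with over 40 N, if the wrist force passes 120 N, or if a joint passes its speed limit or range.

## Working session

There is one attempt and no reset: what is moved stays moved. The work goes in short steps, Python scripts to look and compute and a tool call to move; the robot and the scene stay as the last step left them, time stands still between calls to the robot, and variables do not carry over. Pictures are saved under pics/ and viewed, at most 10 in all, crops included, and the job is handed in when it is done.

Besides the shell and the picture viewer there is one more tool, called by a JSON object that holds its "fn" and its "kwargs", one argument or row to a line. step_arm: Moves the arm, as the interface text tells. Shift numbers are shares of 0.5 m and turn numbers shares of 30 degrees, none past 1 either way. Its arguments: {"type":"object","properties":{"deltas":{"type":"string"},"grip_force":{"type":"number"}},"required":["deltas"]}

```bash
mkdir -p pics; python3 - <<'E'
from station import monitor,capture,camera_info
import cv2,numpy as np
np.set_printoptions(precision=4,suppress=True)
o=monitor.get_obs();print(o)
for n in("scene","top"):
    cv2.imwrite(f"pics/{n}0.png",capture(n));print(n,camera_info(n))
print(camera_info("wrist"))
E
```

```text
{'t': 0.0, 'joint_pos': array([-1.3721,  0.2213,  1.5276, -0.    ,  1.3947, -0.1261]), 'qd': array([ 0.0002, -0.0008, -0.0022,  0.001 ,  0.0003, -0.0005]), 'joint_efforts': array([  0.0011, -49.6903, -38.9396,  -0.0001,   0.0112,  -0.    ]), 'tool_pos': array([ 0.1993, -0.5917,  0.2302]), 'tcp_rot': array([-3.1397, -0.0002,  0.3248]), 'wrist_force': array([ 0.1485, -0.0262,  0.507 ]), 'ft_torque': array([-0.0007, -0.0214, -0.008 ]), 'finger_force': 0.0, 'width': 0.08549904370505698}
scene {'mtx': array([[390.8097,   0.    , 281.6174],
       [  0.    , 390.8097, 215.3074],
       [  0.    ,   0.    ,   1.    ]]), 'k1': -0.09034682894365945, 'extrinsics': array([[-0.7539,  0.5156, -0.4072,  0.1358],
       [-0.6569, -0.5804,  0.4812,  0.6065],
       [ 0.0118,  0.6303,  0.7763,  0.7576],
       [ 0.    ,  0.    ,  0.    ,  1.    ]])}
top {'mtx': array([[437.6359,   0.    , 276.6854],
       [  0.    , 437.6359, 203.2875],
       [  0.    ,   0.    ,   1.    ]]), 'k1': -0.04426446857878941, 'extrinsics': array([[ 0.0115,  0.9754, -0.22  ,  0.3087],
       [-0.9999,  0.0106, -0.0049,  0.196 ],
       [-0.0025,  0.22  ,  0.9755,  0.931 ],
       [ 0.    ,  0.    ,  0.    ,  1.    ]])}
{'mtx': array([[327.0722,   0.    , 280.9529],
       [  0.    , 327.0722, 209.837 ],
       [  0.    ,   0.    ,   1.    ]]), 'k1': -0.07677549603702591, 'mount': array([[ 0.0002,  0.9563,  0.2924,  0.0738],
       [ 1.    , -0.0001, -0.0004, -0.0012],
       [-0.0004,  0.2924, -0.9563, -0.1429],
       [ 0.    ,  0.    ,  0.    ,  1.    ]])}
```

View pics/top0.png

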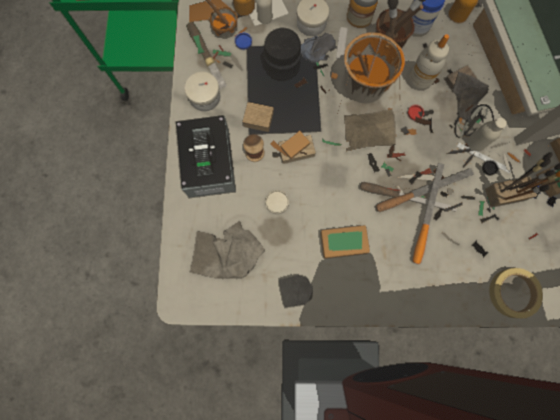

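View pics/scene0.png

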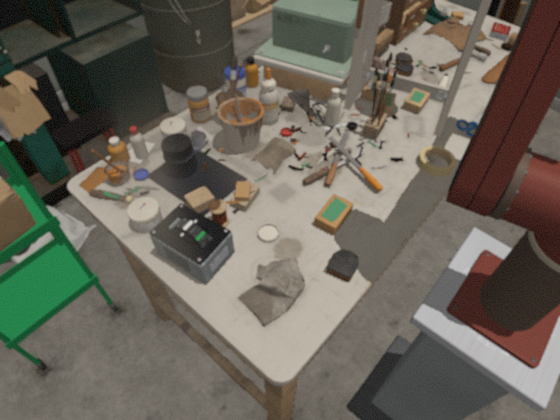

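The top view shows the control at about (204,155), spool (253,147), sander (345,241) and heel (296,290). The wheel's white bar is near (202,148) and a green one near (203,153). I'll enlarge this area.

```bash
cat > h.py <<'E'
import cv2,numpy as np
from station import camera_info
from scipy.spatial.transform import Rotation as R
np.set_printoptions(precision=4,suppress=True)
def ray(n,uv,T=None):
    c=camera_info(n);k=c["k1"]
    d=np.array([k,0,0,0,0],float)
    p=cv2.undistortPoints(np.array([[uv]],float),c["mtx"],d)[0,0]
    E=c["extrinsics"] if T is None else T@c["mount"]
    return E[:3,3],E[:3,:3]@np.array([p[0],-p[1],-1])
def onz(n,uv,z,T=None):
    o,d=ray(n,uv,T);return o+d*(z-o[2])/d[2]
def tcpT(o):
    T=np.eye(4);T[:3,:3]=R.from_euler('xyz',o["tcp_rot"]).as_matrix();T[:3,3]=o["tool_pos"];return T
E
python3 - <<'E'
from h import *
im=cv2.imread("pics/top0.png")
c=im[105:205,165:270];cv2.imwrite("pics/c1.png",cv2.resize(c,None,fx=5.5,fy=5.5,interpolation=cv2.INTER_CUBIC))
for n,uv,z in(("ctl",(204,150),.1),("spool",(253,144),.06),("sander",(345,241),.033),("heel",(296,290),.024)):print(n,onz("top",uv,z))
E
```

```text
ctl [0.6041 0.3472 0.1   ]
spool [0.6326 0.2517 0.06  ]
sander [0.4329 0.0585 0.033 ]
heel [0.3326 0.1591 0.024 ]
```

View pics/c1.png

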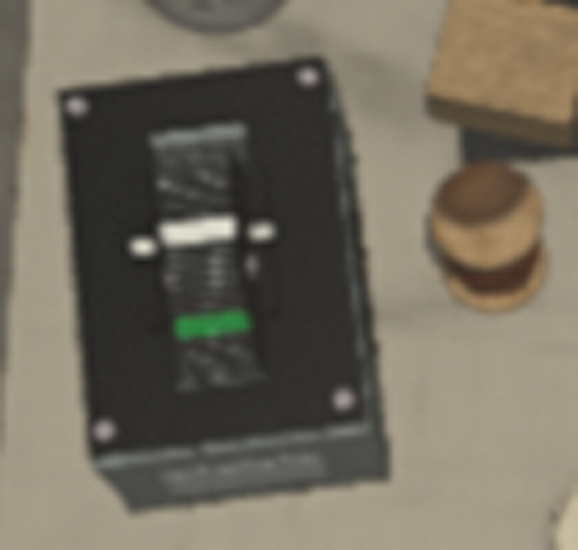

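The crop shows the wheel on white (bar at 198,230 between the pointer lines), with green on the robot's side. Two clicks are needed. The plate screws are at (77,106), (308,76), (344,398) and (104,430).

```bash
python3 - <<'E'
from h import *
f=lambda u,v,z:onz("top",(165+(u+.5)/5.5-.5,105+(v+.5)/5.5-.5),z)
s=[f(u,v,.085) for u,v in((77,106),(308,76),(344,398),(104,430))]
print(np.array(s),np.mean(s,0))
a=s[0]+s[1]-s[2]-s[3];print("yaw fwd",np.arctan2(a[1],a[0]),np.linalg.norm(a)/2)
b=s[0]+s[3]-s[1]-s[2];print("yaw side",np.arctan2(-b[0],b[1]),np.linalg.norm(b)/2)
q=[f(u,v,.085) for u,v in((58,92),(322,58),(372,425),(95,462))];print("plate c",np.mean(q,0))
print("pointers",f(143,246,.097),f(262,232,.097),"white bar",f(198,230,.107))
E
```

```text
[[0.6662 0.4058 0.085 ]
 [0.679  0.3189 0.085 ]
 [0.5527 0.3005 0.085 ]
 [0.5397 0.3879 0.085 ]] [0.6094 0.3533 0.085 ]
yaw fwd 0.1425357137210487 0.12775204457105832
yaw side 0.14700956887379743 0.0880619013258022
plate c [0.6071 0.3519 0.085 ]
pointers [0.6064 0.375  0.097 ] [0.6122 0.3315 0.097 ] white bar [0.6091 0.3532 0.107 ]
```

Wheel top is at about (0.609, 0.353), yaw 0.144, and the wheel is on white. Moving over there high, with the hand shut.

{"fn": "step_arm", "kwargs": {
  "deltas": "0.069 -0.0765 -0.02 0 0 0 0;0.069 -0.0765 -0.02 0 0 0 0;0.069 -0.0765 -0.02 0 0 0 0;0.069 -0.0765 0 0 0 0 0;0.069 -0.0765 0 0 0 0 0;0.069 -0.0765 0 0 0 0 0;0.069 -0.0765 0 0 0 0 0;0.069 -0.0765 0 0 0 0 0;0.069 -0.0765 0 0 0 0 0;0.069 -0.0765 0 0 0 0 0;0.069 -0.0765 0 0 0 0 0;0.069 -0.0765 0 0 0 0 0;0.069 -0.0765 0 0 0 0 0;0.069 -0.0765 0 0 0 0 0;0.069 -0.0765 0 0 0 0 0;0.069 -0.0765 0 0 0 0 0;0.069 -0.0765 0 0 0 0 0;0.069 -0.0765 0 0 0 0 0;0 0 0 0 0 0 0;0 0 0 0 0 0 0",
  "grip_force": 20
}}

```text
t: 2.6
tool_pos: [0.5678, 0.2582, 0.2604]
tcp_rot: [3.141, 0.002, 0.325]
wrist_force: [-0.2, -0.5, -0.3]
width: 0.0002
finger_force: 0.0
```

{"fn": "step_arm", "kwargs": {
  "deltas": "0 0 0 0 0 0.173 0;0 0 0 0 0 0.173 0;0.037 -0.088 0.03 0 0 0 0;0.037 -0.088 0.03 0 0 0 0;0 0 0.04 0 0 0 0;0 0 0 0 0 0 0;0 0 0 0 0 0 0"
}}

```text
t: 3.48
tool_pos: [0.5926, 0.3493, 0.2122]
tcp_rot: [3.141, -0.001, 0.142]
wrist_force: [0.3, -0.1, 0.7]
width: 0.0002
finger_force: 0.0
```

```bash
python3 - <<'E'
from h import *
from station import monitor,capture
o=monitor.get_obs();print(o["tool_pos"],o["tcp_rot"],o["joint_pos"],o["wrist_force"])
np.save("T.npy",tcpT(o))
cv2.imwrite("pics/w1.png",capture("wrist"))
E
```

```text
[0.5926 0.3493 0.2122] [ 3.1414 -0.0006  0.142 ] [ 0.4182  0.3809  1.3652 -0.0003  1.395   1.8471] [ 0.2872 -0.0633  0.7137]
```

View pics/w1.png

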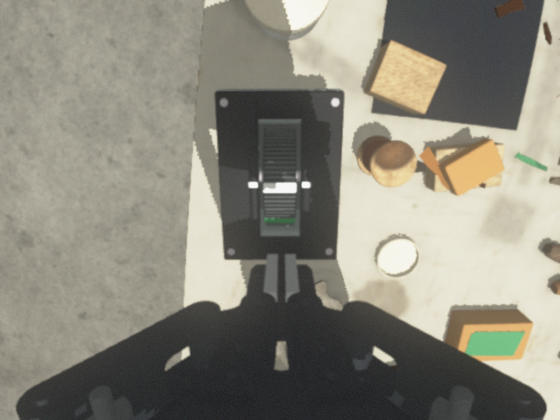

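The wrist view shows white pointers at (253,185) and (306,185), with the white bar centred at (280,187). The wheel is vertical in the picture and in line with the fingers.

```bash
python3 - <<'E'
from h import *
T=np.load("T.npy")
p=(onz("wrist",(253,185),.097,T)+onz("wrist",(306,185),.097,T))/2
s=np.mean([onz("wrist",q,.085,T) for q in((223,102),(335,102),(329,252),(231,252))],0)
b=onz("wrist",(280,187),.107,T)
for q in(p,s,b):print(q,(np.linalg.inv(T)@np.r_[q,1])[:3])
E
```

```text
[0.6079 0.3536 0.097 ] [ 0.0157 -0.0021  0.1152]
[0.608  0.3536 0.085 ] [ 0.0158 -0.0021  0.1272]
[0.6086 0.3532 0.107 ] [ 0.0163 -0.0017  0.1052]
```

{"fn": "step_arm", "kwargs": {
  "deltas": "0 -0.004 0.08 0 0 0 0;0 0 0.07 0 0 0 0;0 0 0.04 0 0 0 0;0 0 0.01 0 0 0 0;0 0 0 0 0 0 0;0 0 0 0 0 0 0;0 0 0 0 0 0 0"
}}

```text
t: 4.4
tool_pos: [0.5927, 0.3531, 0.1128]
tcp_rot: [-3.141, -0.002, 0.144]
wrist_force: [0.2, -0.2, 1.2]
width: 0.0
finger_force: 0.0
```

{"fn": "step_arm", "kwargs": {
  "deltas": "0 0.003 0.004 0 0 0 0;0 0 0.004 0 0 0 0;0 0 0.004 0 0 0 0;0 0 0.002 0 0 0 0;0 0 0 0 0 0 0;0 0 0 0 0 0 0"
}}

```text
t: 5.15
tool_pos: [0.5925, 0.3513, 0.1048]
tcp_rot: [-3.141, -0.001, 0.144]
wrist_force: [-0.8, -0.2, 3.6]
width: -0.0002
finger_force: 2.1
```

{"fn": "step_arm", "kwargs": {
  "deltas": "0 0 0.002 0 0 0 0;0 0 0.002 0 0 0 0;0 0 0 0 0 0 0;0 0 0 0 0 0 0"
}}

```text
t: 5.65
tool_pos: [0.5925, 0.3513, 0.1028]
tcp_rot: [-3.141, -0.001, 0.144]
wrist_force: [-1.2, -0.7, 5.1]
width: 0.0001
finger_force: 3.0
```

{"fn": "step_arm", "kwargs": {
  "deltas": "0.008 0 0 0 0 0 0;0.008 0 0 0 0 0 0;0.008 0 0 0 0 0 0;0.008 0 0 0 0 0 0;0 0 0 0 0 0 0"
}}

```text
t: 6.28
tool_pos: [0.6093, 0.3538, 0.1034]
tcp_rot: [-3.141, -0.003, 0.143]
wrist_force: [-0.7, -0.6, 6.3]
width: 0.0004
finger_force: 3.3
```

{"fn": "step_arm", "kwargs": {
  "deltas": "0.008 0 0.001 0 0 0 0;0.008 0 0 0 0 0 0;0.008 0 0 0 0 0 0;0.008 0 0 0 0 0 0;0 0 0 0 0 0 0"
}}

```text
t: 6.9
tool_pos: [0.6255, 0.3561, 0.1031]
tcp_rot: [-3.141, -0.003, 0.143]
wrist_force: [1.1, -0.2, 5.9]
width: -0.0003
finger_force: 3.1
```

{"fn": "step_arm", "kwargs": {
  "deltas": "0 0 -0.01 0 0 0 0;0 0 -0.03 0 0 0 0;-0.03 0 -0.04 0 0 0 0;-0.036 0 -0.02 0 0 0 0;0 0 0 0 0 0 0;0 0 0 0 0 0 0"
}}

```text
t: 7.65
tool_pos: [0.5913, 0.3511, 0.1516]
tcp_rot: [3.141, 0.0, 0.144]
wrist_force: [0.1, -0.3, -0.2]
width: -0.0001
finger_force: 0.0
```

```bash
python3 - <<'E'
from h import *
from station import monitor,capture
o=monitor.get_obs();print(o["tool_pos"],o["tcp_rot"])
np.save("T.npy",tcpT(o))
im=capture("wrist");cv2.imwrite("pics/w2.png",im)
cv2.imwrite("pics/w2c.png",cv2.resize(im[60:320,150:410],None,fx=2,fy=2))
E
```

```text
[0.5913 0.3511 0.1516] [3.1415 0.0003 0.1437]
```

View pics/w2c.png

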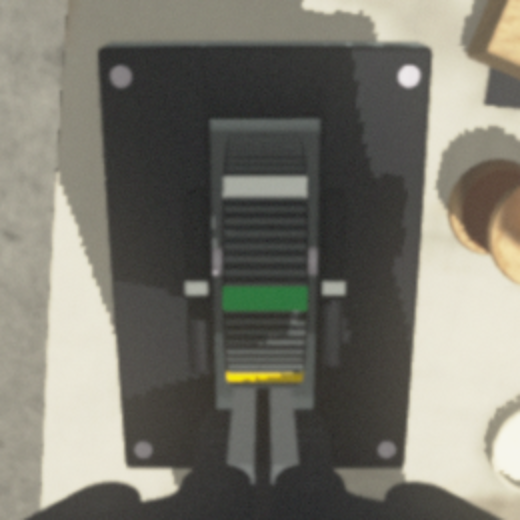

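Green now lies between the pointers (crop 265,298), with yellow next at (264,378). One more identical stroke.

{"fn": "step_arm", "kwargs": {
  "deltas": "0.002 0 0.05 0 0 0 0;0 0 0.03 0 0 0 0;0 0 0.007 0 0 0 0;0 0 0.004 0 0 0 0;0 0 0.003 0 0 0 0;0 0 0.003 0 0 0 0;0 0 0 0 0 0 0;0 0 0 0 0 0 0"
}}

```text
t: 8.7
tool_pos: [0.5927, 0.3515, 0.1043]
tcp_rot: [-3.141, -0.002, 0.144]
wrist_force: [-1.6, -0.2, 4.9]
width: -0.0002
finger_force: 2.3
```

{"fn": "step_arm", "kwargs": {
  "deltas": "0 0 0.003 0 0 0 0;0.008 0 0 0 0 0 0;0.008 0 0 0 0 0 0;0.008 0 0 0 0 0 0;0.008 0 0 0 0 0 0;0 0 0 0 0 0 0"
}}

```text
t: 9.45
tool_pos: [0.6093, 0.3539, 0.1032]
tcp_rot: [-3.141, -0.003, 0.143]
wrist_force: [-0.0, -0.8, 6.8]
width: -0.0
finger_force: 3.4
```

{"fn": "step_arm", "kwargs": {
  "deltas": "0.008 0 0.001 0 0 0 0;0.008 0 0 0 0 0 0;0.008 0 0 0 0 0 0;0.008 0 0 0 0 0 0;0 0 0 0 0 0 0"
}}

```text
t: 10.07
tool_pos: [0.6256, 0.3563, 0.1028]
tcp_rot: [-3.141, -0.004, 0.143]
wrist_force: [1.7, -0.4, 5.7]
width: 0.0001
finger_force: 3.2
```

{"fn": "step_arm", "kwargs": {
  "deltas": "0 0 -0.01 0 0 0 0;0 0 -0.03 0 0 0 0;-0.03 0 -0.06 0 0 0 0;-0.036 0 -0.06 0 0 0 0;0 0 -0.04 0 0 0 0;0 0 0 0 0 0 0;0 0 0 0 0 0 0;0 0 0 0 0 0 0"
}}

```text
t: 11.08
tool_pos: [0.5907, 0.3506, 0.1992]
tcp_rot: [3.141, 0.003, 0.143]
wrist_force: [0.3, 0.6, 0.4]
width: 0.0001
finger_force: 0.0
```

```bash
python3 - <<'E'
from h import *
from station import monitor,capture
o=monitor.get_obs();T=tcpT(o);print(o["tool_pos"],o["qd"])
im=capture("wrist");t=capture("top");a=cv2.imread("pics/top0.png")
d=cv2.absdiff(t,a).max(2)
for n,(u,v) in dict(spool=(253,147),sander=(345,241),heel=(296,290)).items():print(n,d[v-25:v+25,u-25:u+25].mean())
cv2.imwrite("pics/w3c.png",np.hstack([cv2.resize(im[60:320,150:410],(400,400)),cv2.resize(t[90:310,160:380],(400,400))]))
E
```

```text
[0.5907 0.3506 0.1992] [ 0.0006 -0.0017 -0.0009  0.0018 -0.      0.0012]
spool 48.408
sander 48.754
heel 61.688
```

View pics/w3c.png

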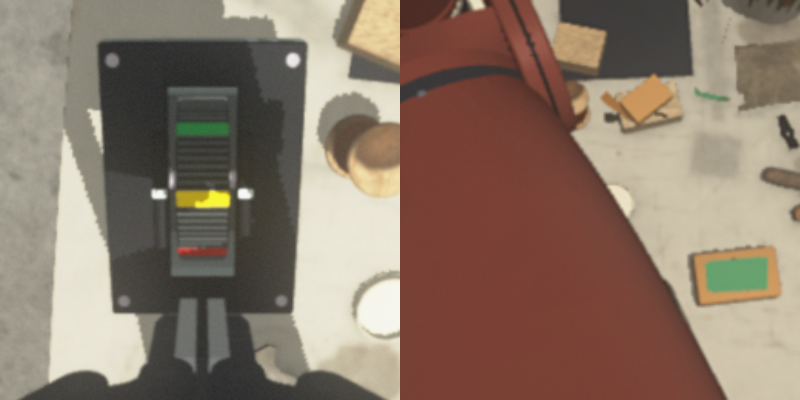

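Yellow lies between the pointers (202,198). The control is square in the view, the hand is clear by 9 cm, and the spool and sander haven't moved. The arm hides the heel from the top camera, but nothing went near it.

```bash
python3 -c "
from station import ticket;print(ticket.close_job())"
```

```text
the job is handed in; nothing more can be done
None
```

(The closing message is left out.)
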